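True up a rubber stamp in the setting corner and show its face to the camera

ROBOT

A 6-joint arm with a two-finger parallel gripper is mounted at the origin on a cart in front of the work surface, level with it; the furniture and walls round the work are solid. World frame = base frame: x ahead of the robot, y to its left, z up, the work surface at z = 0. Lengths are in mm, angles in rad, forces in N, time in s.
With the tool pointing down it reaches from about 425 to 950 mm from the base axis. Payload 3.5 kg.
Tool frame: the origin (TCP) lies between the finger pads; the fingertips stand 22 mm ahead of it and the grasp point (between the pads) lies 3 mm ahead of it; z points along the fingers, y is the line along which they close (so a half turn about z gives the same grasp; the last joint's range is limited). The gripper opens to 85 mm and grips with 20 to 120 N. Pads are 22 mm wide; open, the fingers measure 114 mm over their backs; the gripper's body (76 mm by 85 mm) begins 54 mm behind the grasp point. The pads swing forward as they close: fully open they stand 13 mm farther back than shut.
Start: joints at [-1.257, 0.286, 1.577, -0, 1.279, -0.15], TCP at [301.981, -603.667, 253.325] pointing down, gripper open.
Joint ranges: [-2.77, 2.77], [-0.9, 2.22], [0.21, 2.48], [-1.53, 4.67], [0.24, 2.81], [-2.84, 2.84]. Speed limits (rad/s): [2.79, 2.79, 3.14, 3.14, 3.14, 3.14].

INTERFACE

Orientations are given as a rotation vector (axis times angle).
In Python, from bench import env gives the robot as it stands.
- The arm moves only by the tool shift_gripper, called after "Call:" by a JSON object that holds its "fn" and its "kwargs". Schema: {"type":"object","properties":{"segments":{"type":"object","properties":{"moves":{"type":"array","items":{"type":"array","items":{"type":"number"},"minItems":6,"maxItems":6},"minItems":1,"maxItems":12}},"additionalProperties":false,"required":["moves"]},"finger_gap":{"type":"number"},"only":{"type":"string"},"quiet":{"type":"boolean"},"lines":{"type":"string"}},"required":["segments"],"additionalProperties":false}. segments is an object whose key "moves" holds a list of rows, 1 to 12 of them, each of 6 numbers: dx, dy, dz in parts of the range, where 1.0 means 750 mm, then a rotation vector rx, ry, rz in normalised numbers (1 is 2 rad); each row is the pose to reach, as a shift and turn from the pose commanded when the call began, along the tool's axes at that moment; what a row does not reach only later rows make up. A row lasts 1/8 s, in which the tool goes at most 62.5 mm and 0.188 rad, less where a joint would pass 70% of its speed; a pose out of reach is approached as far as the arm can. finger_gap is the finger opening in mm, set as the call begins (left out keeps the last). The fingers move at their own pace and stop on an object; the grip force is fixed at half the most. Time passes only in rows, so rows that do not move let the fingers close. The tool returns the time, the measured TCP pose, the force, the opening and the grip force at its end. only (a regular expression) keeps the lines of the reply that match it, lines (a string "A,B") keeps lines A to B, and quiet returns only ok. Input that does not fit is refused with a message, and nothing moves.
- env.get_obs(): the state, without advancing time (a new reading comes with each control period).
- env.camera(name): name is "scene" or "top" or "wrist"; returns a dict with "pixels" (420x560x3 uint8, red, green, blue), "vertical_fov" (degrees; the focal length in pixels is half the picture's height over the tangent of half this angle, whatever the lens; pixels are square), "cx", "cy" (the principal point, pixels), "world_from_camera" (4x4, takes a point from camera to world coordinates). Camera axes: x right, y up, looking along -z (the intrinsics and any distortion apply to the point x, -y, -z); pixel columns grow to the right and rows downward; lengths in mm; the calibration is good to about 2 mm. A picture is of the moment at which its call begins. There is no depth.
- env.job_done(): hands the job in; it is judged then, once.
The state is a dict: "time": time; "joints": joint angles; "qvel": joint speeds; "effort": joint torques, N m; "tcp_pos": TCP position; "eef_rot": TCP orientation; "force": force on the tool from outside, world axes, zero at the start; "moment": the same for the moment, N m; "grip_width": finger opening in mm; "grip_force": force on a finger pad.
Only numpy, scipy, OpenCV 4.12 (cv2) and the standard library are available. Lean on these libraries where they do the work, as an engineer would, in place of code of your own. Each camera call takes 0.05 s, during which the arm holds its last target. There are 200 camera calls.

TASK

Slide the wooden rubber stamp that stands on the steel setting plate, upright, into the corner of the plate's two stops, its long side flush along the back stop and one end flush against the left stop, so that it is trued up; then pick it up by its turned handle and hold its rubber face up to the inspection camera: square to the lens, centred on it, 12 cm in front of the glass and with the stamp's long side level. Finish while still holding it there, steady in the air; do not touch the camera, and leave the other things on the trolley as they are.

Things in the scene. Friction and masses are not known exactly. Their poses are not given: they have to be found in the camera images.
- stamp: the stamp to be inspected: wooden hand stamp, 77 mm tall, about 50 g, standing on the setting plate. Foot block 24 (x) x 44 (y) x 18 mm high, rubber face underneath; round turned handle above: waist 16 mm across from 18 to 37 mm up, bulb up to 24 mm across from 37 to 77 mm. Origin: centre of the rubber face (underside); z up along the handle, y along the long side
- plate: setting plate of bright steel, 150 (x) x 130 (y) x 8 mm, fixed to the trolley, with two aluminium stop bars on it, 10 mm wide and 10 mm high (tops 18 mm above the trolley): the back stop along its far (+x) side, the left stop along its left (+y) side. Origin: centre of its underside; x away from the robot, y to the left
- corner (a point): inner corner of the two stops at the plate's top face (8 mm above the trolley), axes as the plate's: the back stop's face is x = 0 and runs 94 mm to -y, the left stop's face is y = 0 and runs to -x, from 4 to 88 mm. A stamp in the corner, long side along the back stop, has its origin at x = -12, y = -22, z = 0 mm
- camera: inspection camera on a round black foot 86 mm across, fixed to the trolley near its far side; its tilted head, 54 mm across at the ring light, looks up and back towards the robot, 55 degrees above level. Origin: centre of the foot's underside; at yaw 0 it looks to -x
- lens (a point): centre of the camera's front glass, 125 mm above the trolley; z points out of the lens along its line of sight (up and towards the robot), y is level
- focus (a point): where the centre of the stamp's rubber face is wanted: 120 mm in front of the lens on its line of sight; axes as the lens. Shown rightly, the stamp's z axis points the same way as this z (the rubber face looks into the lens) and its y axis (long side) is parallel to this y, either way round
- other_stamp: a second, smaller wooden stamp (37 mm long foot), standing in the wooden tool tray at the left end; not to be used. Origin: centre of its underside
- ink_pad: closed stamp pad in a flat tin with red top, 72 x 106 x 16 mm, lying at the front right. Origin: centre of its underside
- clip: black fold-back clip, 28 x 32 x 43 mm, standing at the back. Origin: centre of its underside
- tape: roll of cream masking tape, 104 mm across, 25 mm high, lying flat at the right. Origin: centre of its underside
- labels: roll of white labels, 54 mm across, 40 mm high, at the back. Origin: centre of its underside
- paste: white paste bottle with red cap, 50 mm across, 151 mm tall, at the back left. Origin: centre of its underside
- stapler: grey desk stapler, 34 x 138 x 50 mm, standing on the flat kraft box (96 mm high) at the right end. Origin: centre of its underside
- marker: blue and white marker pen, 17 x 135 x 16 mm, lying in the wooden tool tray at the left end. Origin: centre of its underside
- scissors: office scissors with dark handles, 87 x 199 x 9 mm, lying in the wooden tool tray. Origin: centre of their underside

How it is judged (in metres and radians):
On the way:
1. the stamp stands trued up in the corner: upright on the plate, long side within 3 mm of the back stop, end within 3 mm of the left stop, edges parallel to the stops within 0.08 rad (x of stamp in the frame of corner between -0.015 and -0.009 m and y of stamp in the frame of corner between -0.025 and -0.019 m and z of stamp in the frame of corner below 0.003 m and angle between stamp's own z axis and vertical below 0.08 rad and angle between the y axis of stamp and the y axis of corner, either way round below 0.08 rad), for 0.2 s.
At the end, for the whole second after the job is handed in: The stamp is held by the fingers alone, still, in front of the camera: centre of the rubber face within 12 mm of the focus point along each lens axis, face square to the lens within 0.15 rad (8.6 degrees) and looking into it, long side level within 0.15 rad (x of stamp in the frame of focus between -0.012 and 0.012 m and y of stamp in the frame of focus between -0.012 and 0.012 m and z of stamp in the frame of focus between -0.012 and 0.012 m and angle between the z axis of stamp and the z axis of focus, either way round below 0.15 rad and angle between stamp's own z axis and vertical below 1.2 rad and angle between the y axis of stamp and the y axis of focus, either way round below 0.15 rad and contact force between stamp and the fingers above 2 N and height (world z) of stamp above 0.15 m and linear speed of stamp below 0.02 m/s and angular speed of stamp below 0.2 rad/s); the arm keeps its last pose, push and grip.
It fails at once if the camera is touched with more than 2 N (contact force between camera and anything else above 2 N).
It fails at once if another thing on the trolley is moved more than 20 mm (distance of any of other_stamp, ink_pad, clip, tape, labels, paste, stapler, marker, scissors from where it was at the start of the episode above 0.02 m).
It also fails if it takes over 56 s, if anything falls off the work surface, if the arm or the gripper's body presses on something with over 40 N, if the wrist force passes 120 N, or if a joint passes its speed limit or range.

## Working session

There is one attempt and no reset: what is moved stays moved. The work goes in short steps, Python scripts to look and compute and a tool call to move; the robot and the scene stay as the last step left them, time stands still between calls to the robot, and variables do not carry over. Pictures are saved under pics/ and viewed, at most 10 in all, crops included, and the job is handed in when it is done.

```bash
ls; mkdir -p pics
```

Run:
```python
from bench import env
import cv2
o=env.get_obs();print({k:(v if not hasattr(v,'round') else v.round(3)) for k,v in o.items()} if isinstance(o,dict) else o)
for n in ["scene","top"]:
    c=env.camera(n);cv2.imwrite(f"pics/{n}0.png",c["pixels"][:,:,::-1]);print(n,{k:v for k,v in c.items() if k!="pixels"})
```

```text
bench.py
pics
{'time': 0.0, 'joints': array([-1.257,  0.287,  1.578, -0.   ,  1.279, -0.15 ]), 'qvel': array([-0.001, -0.001, -0.001,  0.   , -0.001, -0.001]), 'effort': array([-0.0000e+00, -4.0599e+01, -2.9262e+01, -0.0000e+00,  6.0000e-03,
       -0.0000e+00]), 'tcp_pos': array([ 301.804, -603.113,  251.931]), 'eef_rot': array([-3.055, -0.721,  0.   ]), 'force': array([-0.506, -0.75 ,  0.719]), 'moment': array([0.021, 0.014, 0.023]), 'grip_force': 0.0, 'grip_width': 85.14659139228608}
scene {'vertical_fov': 45.24847057189784, 'cx': 276.1538132033438, 'cy': 205.61869328579837, 'world_from_camera': array([[-7.69447648e-01,  2.96642108e-01, -5.65644567e-01,
        -2.16176710e+02],
       [-6.38157584e-01, -3.93874016e-01,  6.61527140e-01,
         9.27021298e+02],
       [-2.65558919e-02,  8.69980873e-01,  4.92369847e-01,
         7.77519961e+02],
       [ 0.00000000e+00,  0.00000000e+00,  0.00000000e+00,
         1.00000000e+00]])}
top {'vertical_fov': 43.73486170827941, 'cx': 272.81688236430807, 'cy': 206.94838352300818, 'world_from_camera': array([[ 7.70653832e-03,  9.92713446e-01, -1.20252331e-01,
         3.86485489e+02],
       [-9.99938331e-01,  6.68871767e-03, -8.86538403e-03,
         5.22888335e+01],
       [-7.99645204e-03,  1.20313237e-01,  9.92703773e-01,
         1.33790677e+03],
       [ 0.00000000e+00,  0.00000000e+00,  0.00000000e+00,
         1.00000000e+00]])}
```

View pics/top0.png

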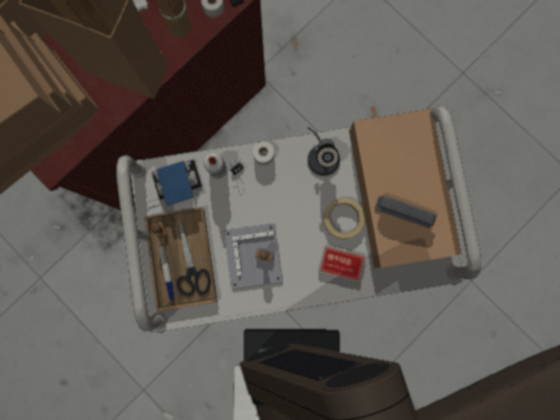

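View pics/scene0.png

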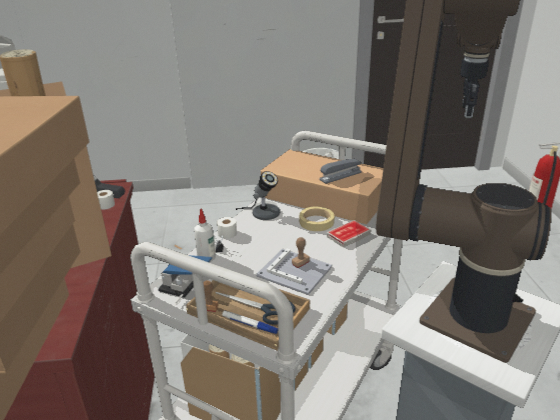

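The top view shows the plate at about (253,257), with the stamp on it at (264,255). The stops form an L along the plate's upper and left sides in the image. The camera foot is at (324,160), and the head leans left of and below it. The scene view agrees: stamp at (300,252), camera at (266,195).

Create h.py:
```python
import numpy as np, cv2
from bench import env
from scipy.spatial.transform import Rotation as R
def ray(c,u,v):
    f=c["pixels"].shape[0]/2/np.tan(np.radians(c["vertical_fov"]/2)); M=c["world_from_camera"]
    d=M[:3,:3]@np.array([(u-c["cx"])/f,-(v-c["cy"])/f,-1.]); return M[:3,3],d/np.linalg.norm(d)
def onz(c,u,v,z):
    o,d=ray(c,u,v); return o+d*(z-o[2])/d[2]
def proj(c,p):
    f=c["pixels"].shape[0]/2/np.tan(np.radians(c["vertical_fov"]/2)); M=c["world_from_camera"]
    q=M[:3,:3].T@(np.asarray(p,float)-M[:3,3]); return np.array([c["cx"]+f*q[0]/-q[2], c["cy"]-f*q[1]/-q[2]])
def snap(n,fn=None,crop=None,k=1):
    c=env.camera(n); im=c["pixels"][:,:,::-1]
    if crop: im=im[crop[1]:crop[3],crop[0]:crop[2]]
    if fn: cv2.imwrite(f"pics/{fn}.png",cv2.resize(im,None,fx=k,fy=k,interpolation=cv2.INTER_CUBIC))
    return c
def shift(p,rv):
    "tool-axes shift from the measured pose to p, R"
    o=env.get_obs(); A=R.from_rotvec(o["eef_rot"])
    return A.inv().apply(np.asarray(p)-o["tcp_pos"]).round(1),(A.inv()*rv).as_rotvec().round(3)
```

Run:
```python
from h import *
c=env.camera("top")
for n,u,v,z in [("plate",253,257,8),("tl",229,229,18),("tr",273,226,18),("bl",231,288,18),("br",282,282,8),("stamp",264,255,77),("foot",324,160,10)]: print(n,onz(c,u,v,z).round(0))
w=snap("wrist"); o=env.get_obs()
A=R.from_rotvec(o["eef_rot"]).as_matrix(); M=w["world_from_camera"]
print("cam in tool",A.T@(M[:3,3]-o["tcp_pos"]),"\n",A.T@M[:3,:3],w["vertical_fov"]); print(A)
# pose above plate, tool down, wrist camera centred
```

```text
plate [420. 113.   8.]
tl [489. 174.  18.]
tr [498.  63.  18.]
bl [342. 167.  18.]
br [358.  40.   8.]
stamp [423.  84.  77.]
foot [670. -67.  10.]
cam in tool [  70.76325027   -0.37461819 -120.02549961] 
 [[ 1.17449128e-04  9.60008057e-01  2.79972351e-01]
 [ 9.99999605e-01 -3.59336538e-04  8.12640569e-04]
 [ 8.80745788e-04  2.79972145e-01 -9.60007720e-01]] 68.14507056681697
[[ 8.94362678e-01  4.47342356e-01 -4.64672751e-04]
 [ 4.47342543e-01 -8.94361571e-01  1.42454673e-03]
 [ 2.21674641e-04 -1.48192932e-03 -9.99998877e-01]]
```

The manual's scale: shifts go in shares of 750 mm and turns go in shares of 2 rad. Converting my numbers, -580 mm / 750 = -0.7733, 444 mm / 750 = 0.592, -1.1 rad / 2 = -0.55.

Call:
{"fn": "shift_gripper", "kwargs": {"segments": {"moves": [[0.4467, -0.3027, 0, 0, 0, -0.45], [0.4467, -0.3027, 0, 0, 0, -0.45], [0.4467, -0.3027, 0, 0, 0, -0.5], [0.4467, -0.3027, 0, 0, 0, -0.55], [0.4467, -0.3027, 0, 0, 0, -0.55], [0.4467, -0.3027, 0, 0, 0, -0.55], [0.4467, -0.3027, 0, 0, 0, -0.55], [0.592, -0.7733, 0.04, 0, 0, -0.55], [0.592, -0.7733, 0.04, 0, 0, -0.55], [0.592, -0.7733, 0.04, 0, 0, -0.55], [0.592, -0.7733, 0.04, 0, 0, -0.55], [0.592, -0.7733, 0.04, 0, 0, -0.55]]}}}

```text
time: 1.7
tcp_pos: [448.4, 58.3, 228.0]
eef_rot: [2.229, 2.213, 0.001]
force: [0.3, -0.1, 0.8]
grip_width: 85.4
grip_force: 0.0
```

Call:
{"fn": "shift_gripper", "kwargs": {"segments": {"moves": [[0.1467, 0, 0, 0, 0, 0], [0.1467, 0, 0, 0, 0, 0], [0.1467, 0, 0, 0, 0, 0], [0.1467, 0, 0, 0, 0, 0]]}}}

```text
time: 2.2
tcp_pos: [449.7, 166.3, 227.8]
eef_rot: [2.228, 2.214, -0.001]
force: [-0.9, -0.2, 0.4]
grip_width: 85.4
grip_force: 0.0
```

Run:
```python
from h import *
c=snap("wrist","w1",k=1.4); print(c["world_from_camera"].round(2)); print(proj(c,[670,-67,10]),proj(c,[423,84,77]))
```

```text
[[ 1.0000e+00  1.0000e-02  0.0000e+00  4.4983e+02]
 [-1.0000e-02  9.6000e-01  2.8000e-01  2.3751e+02]
 [-0.0000e+00 -2.8000e-01  9.6000e-01  3.4802e+02]
 [ 0.0000e+00  0.0000e+00  0.0000e+00  1.0000e+00]]
[458.7453161  360.08194277] [263.73776641 284.37307769]
```

View pics/w1.png

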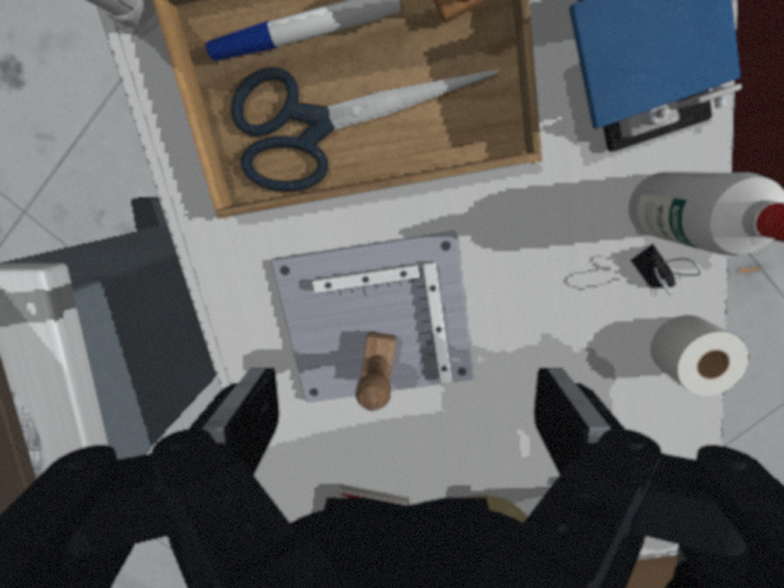

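The wrist view (scaled 1.4×) shows the left stop running from (313,287) to (420,272). The back stop runs from (430,264) to (446,383). The stamp foot is near (378,350) and the bulb at (373,390), partly hiding the foot. I'll move so the camera sits above the stamp.

Scaled: -90 mm / 750 = -0.12, 35 mm / 750 = 0.0467.

Call:
{"fn": "shift_gripper", "kwargs": {"segments": {"moves": [[-0.12, -0.02, 0.0467, 0, 0, 0], [-0.12, -0.02, 0.0467, 0, 0, 0], [-0.12, -0.02, 0.0467, 0, 0, 0]]}}}

```text
time: 2.62
tcp_pos: [433.2, 73.9, 191.8]
eef_rot: [-2.235, -2.206, 0.003]
force: [-0.0, 0.3, 0.4]
grip_width: 85.3
grip_force: 0.0
```

Run:
```python
from h import *
c=snap("wrist","w2",k=1.4)
im=c["pixels"]; hsv=cv2.cvtColor(im,cv2.COLOR_RGB2HSV)
np.save("w2.npy",im)
for p in [(423,84,26),(480,155,18)]: print(proj(c,p)*1.4)
m=cv2.inRange(hsv,(5,70,40),(20,255,255))
n,l,s,ce=cv2.connectedComponentsWithStats(m); print([(s[i],ce[i].round(0)) for i in range(1,n) if s[i][4]>150])
```

```text
[391.87505307 263.89965503]
[478.58807867 151.87257802]
[(array([ 128,    0,  290,   55, 6396], dtype=int32), array([240.,  20.])), (array([173,   0,  57,  20, 913], dtype=int32), array([201.,   8.])), (array([ 266,  161,   32,   52, 1247], dtype=int32), array([282., 187.])), (array([274, 326,  16,  21, 167], dtype=int32), array([282., 335.])), (array([ 447,  383,   54,   37, 1330], dtype=int32), array([473., 405.]))]
```

View pics/w2.png

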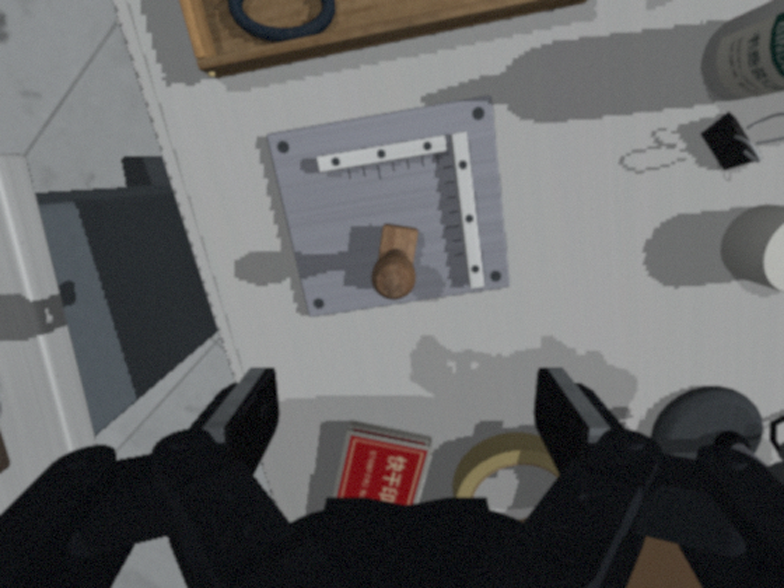

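The stamp foot's +y end spans (384,226) to (416,230) and the bulb is at (394,275). The bars form a clear L. The camera foot is visible at (712,435). I'll measure with masks next.

Run:
```python
from h import *
c=env.camera("wrist"); im=c["pixels"]; hsv=cv2.cvtColor(im,cv2.COLOR_RGB2HSV)
k=lambda u,v,z:onz(c,u,v,z)[:2]
# bars
roi=np.zeros(im.shape[:2],np.uint8); roi[92:210,215:350]=1
m=(hsv[...,2]>185).astype(np.uint8)*roi; m[75:210,355:]=0
print(im[180,270],im[110,250],im[110,237*1],im[170,336])
n,l,s,ce=cv2.connectedComponentsWithStats(m)
for i in range(1,n):
    if s[i][4]>150:
        cnt=max(cv2.findContours((l==i).astype(np.uint8),0,2)[0],key=len)[:,0]
        W=np.array([k(u,v,18) for u,v in cnt],np.float32); r=cv2.minAreaRect(W); print("bar",r,cv2.boxPoints(r).round(1).tolist())
print("plate", [k(u/1.4,v/1.4,8).round(1).tolist() for u,v in [(267,133),(491,98),(508,286),(312,315)]])
print("bars in", [k(u/1.4,v/1.4,18).round(1).tolist() for u,v in [(319,172),(448,153),(453,136),(471,288)]])
# stamp
m=cv2.inRange(hsv,(5,70,40),(20,255,255)); b=m[155:220,260:305]
for r in range(0,65,3):
    x=np.where(b[r])[0]; 
    if len(x): print(r+155,x.min()+260,x.max()+260,end=' | ')
print("\nfoot",[k(u/1.4,v/1.4,26).round(1).tolist() for u,v in [(384,226),(417,230),(412,263)]], "bulb",k(282,196,65))
e=cv2.fitEllipse(np.array([(u+268,v+178) for v,u in zip(*np.where(m[178:216,262:305]))])) if 0 else None
```

```text
[94 78 66] [176 179 182] [129 131 137] [182 184 186]
plate [[342.9, 169.9], [489.6, 189.5], [507.4, 63.7], [363.5, 43.1]]
bars in [[377.4, 144.9], [461.5, 155.7], [464.5, 166.0], [479.1, 65.2]]
164 273 292 | 167 272 296 | 170 272 295 | 173 271 295 | 176 271 294 | 179 270 294 | 182 270 293 | 185 270 293 | 188 269 292 | 191 268 292 | 194 266 293 | 197 265 294 | 200 266 294 | 203 266 293 | 206 267 292 | 209 270 290 | 212 275 285 | 
foot [[419.4, 110.3], [441.1, 107.4], [437.6, 85.3]] bulb [427.08207604  86.85539758]
```

Scaled: 124 mm / 750 = 0.1653, 110 mm / 750 = 0.1467.

Call:
{"fn": "shift_gripper", "kwargs": {"segments": {"moves": [[0.0153, -0.0093, 0.08, 0, 0, 0], [0.0153, -0.0093, 0.08, 0, 0, 0], [0.0153, -0.0093, 0.12, 0, 0, 0], [0.0153, -0.0093, 0.1467, 0, 0, 0], [0.0153, -0.0093, 0.1653, 0, 0, 0], [0.0153, -0.0093, 0.1653, 0, 0, 0]]}}}

```text
time: 3.48
tcp_pos: [427.8, 88.2, 69.4]
eef_rot: [-2.229, -2.214, 0.0]
force: [-0.1, -0.7, -0.3]
grip_width: 85.4
grip_force: 0.0
```

Run:
```python
from h import *
c=snap("scene","s1",crop=(220,190,380,310),k=5)
print([(proj(c,p)-[220,190])*5 for p in [(426,85.5,8),(426,85.5,85)]])
```

```text
[array([403.63066991, 364.2487135 ]), array([403.23903932, 239.00098699])]
```

View pics/s1.png

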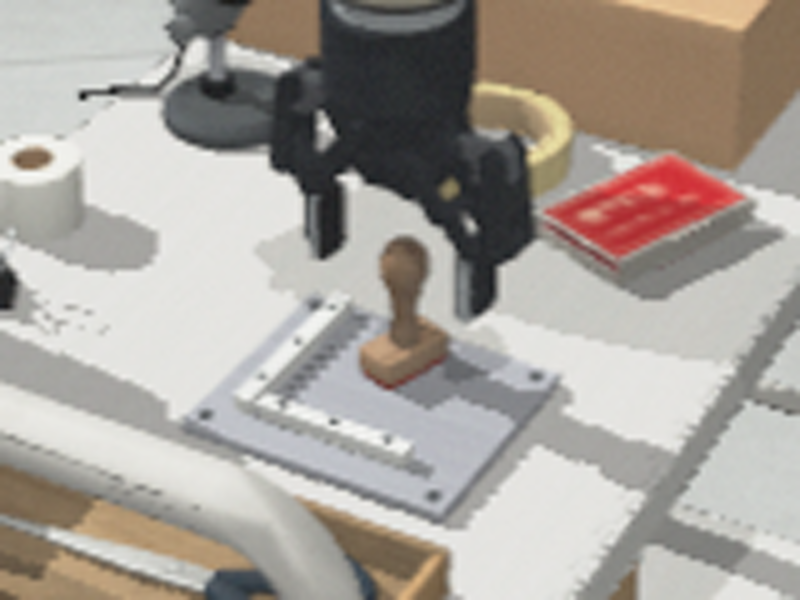

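The stamp stands between the fingers, on the projected axis (column 403). The bulb is widest near row 262, about 62 mm up. I'll raise slightly and close.

Scaled: -3 mm / 750 = -0.004, -2 mm / 750 = -0.0027.

Call:
{"fn": "shift_gripper", "kwargs": {"segments": {"moves": [[-0.0027, -0.0013, -0.004, 0, 0, 0], [-0.0027, -0.0013, -0.004, 0, 0, 0]]}}}

```text
time: 3.78
tcp_pos: [427.1, 86.0, 73.2]
eef_rot: [2.228, 2.212, 0.002]
force: [-0.3, 0.4, 0.0]
grip_width: 85.4
grip_force: 0.0
```

Call:
{"fn": "shift_gripper", "kwargs": {"segments": {"moves": [[0, 0, 0, 0, 0, 0], [0, 0, 0, 0, 0, 0], [0, 0, 0, 0, 0, 0], [0, 0, 0, 0, 0, 0], [0, 0, 0, 0, 0, 0], [0, 0, 0, 0, 0, 0]]}, "finger_gap": 10}}

```text
time: 4.53
tcp_pos: [426.3, 86.2, 72.2]
eef_rot: [-2.229, -2.214, 0.0]
force: [-1.2, -0.0, 1.7]
grip_width: 21.2
grip_force: 58.6
```

Run:
```python
from h import *
c=snap("scene","s2",crop=(220,190,380,310),k=5)
w=env.camera("wrist"); cv2.imwrite("pics/w3.png",w["pixels"][100:420,120:460,::-1])
a=cv2.imread("pics/s2.png")[150:450,200:600]; b=cv2.imread("pics/w3.png"); cv2.imwrite("pics/j3.png",np.hstack([cv2.resize(a,(427,320)),b]))
```

```text
(no output)
```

View pics/j3.png

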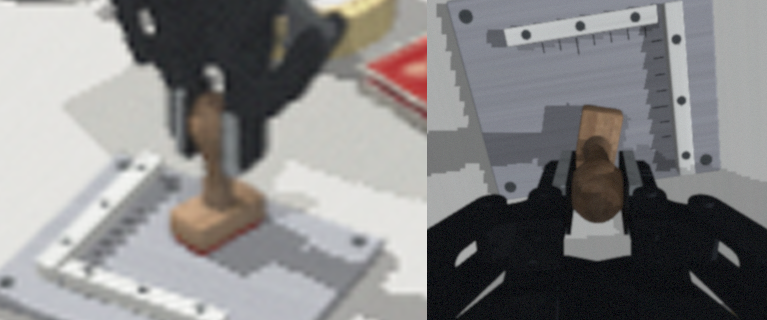

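The bulb is held between the pads and the stamp is still upright. The foot end shows in the right panel at (583,105)–(623,110), with both bars clear. I'll measure the offset to the corner in this view.

Create m.py:
```python
from h import *
def meas(c,show=None):
    hsv=cv2.cvtColor(c["pixels"],cv2.COLOR_RGB2HSV)
    g=cv2.GaussianBlur(c["pixels"],(3,3),0)
    return hsv
```

Run:
```python
from h import *
c=env.camera("wrist"); im=c["pixels"]; hsv=cv2.cvtColor(im,cv2.COLOR_RGB2HSV)
k=lambda u,v,z:onz(c,u,v,z)[:2].round(1)
m=cv2.inRange(hsv,(5,70,40),(20,255,255))
for r in range(202,262,4):
    x=np.where(m[r,250:340])[0]
    if len(x): print(r,x.min()+250,x.max()+250,k(x.min()+250-.5,r,26),k(x.max()+250.5,r,26))
for x in range(274,320,5):
    y=np.where(m[195:260,x])[0]; print(x,y.min()+195 if len(y) else None, k(x,y.min()+194.5,26) if len(y) else '')
# bars: strongest edges
gr=im.mean(2)
for x in range(210,345,20):
    d=np.diff(gr[115:160,x]); r=d.argmin()+115.5; print("L",x,r,k(x,r,18))
for y in range(130,265,20):
    d=np.diff(gr[y,350:385]); r=d.argmax()+350.5; print("B",y,r,k(r,y,18))
print(env.get_obs()["tcp_pos"])
```

```text
206 277 284 [418.5 111.9] [423.  111.9]
210 276 310 [417.9 109.6] [437.5 109.4]
214 275 314 [417.3 107.3] [439.7 107.1]
218 274 315 [416.7 104.9] [440.3 104.8]
222 274 314 [416.7 102.5] [439.8 102.4]
226 273 313 [416.1 100.2] [439.3 100. ]
230 273 312 [416.   97.8] [438.7  97.6]
234 272 311 [415.4  95.4] [438.2  95.2]
238 271 311 [414.7  92.9] [438.2  92.8]
242 271 310 [414.7  90.5] [437.7  90.3]
246 270 309 [414.1  88. ] [437.1  87.8]
250 270 308 [414.   85.5] [436.6  85.3]
254 269 307 [413.3  83. ] [436.   82.8]
258 269 307 [413.3  80.4] [436.   80.3]
274 217 [417.  105.8]
279 206 [419.9 112.2]
284 206 [422.7 112.1]
289 207 [425.5 111.6]
294 208 [428.3 111. ]
299 209 [431.  110.4]
304 209 [433.8 110.3]
309 210 [436.6 109.7]
314 214 [439.4 107.4]
319 None 
L 210 144.5 [382.2 145.1]
L 230 141.5 [393.3 146.6]
L 250 138.5 [404.4 148.1]
L 270 121.5 [415.6 157. ]
L 290 131.5 [426.3 151.7]
L 310 128.5 [437.2 153.2]
L 330 125.5 [448.  154.7]
B 130 359.5 [464.1 152.2]
B 150 361.5 [465.8 141.5]
B 170 363.5 [467.6 130.4]
B 190 364.5 [468.8 118.9]
B 210 366.5 [470.7 106.9]
B 230 368.5 [472.7  94.5]
B 250 370.5 [474.7  81.6]
[426.31186326  86.17834239  72.16367428]
```

Scaled: 40 mm / 750 = 0.0533, 37 mm / 750 = 0.0493, -0.307 rad / 2 = -0.1535.

Call:
{"fn": "shift_gripper", "kwargs": {"segments": {"moves": [[0.0133, 0.008, 0, 0, 0, -0.04], [0.0267, 0.016, 0, 0, 0, -0.08], [0.04, 0.024, 0, 0, 0, -0.115], [0.0493, 0.0307, 0, 0, 0, -0.1535], [0.0533, 0.0333, 0, 0, 0, -0.1535], [0.0533, 0.0333, 0, 0, 0, -0.1535]]}}}

```text
time: 5.42
tcp_pos: [451.9, 126.1, 72.1]
eef_rot: [1.865, 2.527, 0.001]
force: [-0.0, 0.1, 1.3]
grip_width: 20.8
grip_force: 58.8
```

Create fit.py:
```python
from h import *
c=env.camera("wrist"); im=c["pixels"]; hsv=cv2.cvtColor(im,cv2.COLOR_RGB2HSV); o=env.get_obs()
m=cv2.inRange(hsv,(5,70,40),(20,255,255)); y=0.147; P=np.array([[np.cos(y),np.sin(y)],[-np.sin(y),np.cos(y)]]); K=np.array([481.4,87.4])
q=lambda u,v:(P@onz(c,u,v,26)[:2]-K)
n,l,s,ce=cv2.connectedComponentsWithStats(m)
i=[i for i in range(1,n) if s[i][4]>300 and abs(ce[i][0]-295)<40 and ce[i][1]>150]; print(s[i])
M=l==i[0]; r0=s[i[0]][1]
for r in range(r0,r0+50,5):
    x=np.where(M[r])[0]; print(r,x.min(),x.max(),q(x.min()-.5,r).round(1),q(x.max()+.5,r).round(1))
for x in range(s[i[0]][0]+4,s[i[0]][0]+40,6):
    v=np.where(M[:,x])[0]; print(x,v.min(),q(x,v.min()-.5).round(1))
print(o["tcp_pos"],o["force"],o["grip_width"]); cv2.imwrite("pics/fit.png",im[60:360,100:500,::-1])
```

```bash
python3 fit.py
```

```text
[[ 265  206   51  116 4777]]
206 277 286 [-27.5  -4.5] [-22.   -3.7]
211 276 312 [-27.6  -7.5] [-7.2 -4.4]
216 275 315 [-27.8 -10.5] [-5.1 -7. ]
221 274 315 [-27.9 -13.5] [-4.5 -9.9]
226 274 314 [-27.5 -16.4] [ -4.6 -12.9]
231 273 313 [-27.7 -19.5] [ -4.6 -15.9]
236 272 312 [-27.8 -22.6] [ -4.7 -19. ]
241 271 311 [-28.  -25.7] [ -4.7 -22.1]
246 271 310 [-27.6 -28.7] [ -4.8 -25.3]
251 270 309 [-27.7 -31.9] [ -4.8 -28.4]
269 252 [-28.  -32.3]
275 214 [-27.7  -9. ]
281 206 [-25.1  -3.9]
287 207 [-21.7  -3.9]
293 207 [-18.4  -3.4]
299 208 [-15.   -3.5]
[451.87544138 126.06268265  72.09996593] [-0.64049043  0.66328153  0.8563276 ] 21.201583781323286
```

Scaled: 5.2 mm / 750 = 0.0069, 3.2 mm / 750 = 0.0043.

Call:
{"fn": "shift_gripper", "kwargs": {"segments": {"moves": [[0.0021, 0.0035, 0, 0, 0, 0], [0.0043, 0.0069, 0, 0, 0, 0], [0.0043, 0.0069, 0, 0, 0, 0], [0.0043, 0.0069, 0, 0, 0, 0]]}}}

```text
time: 5.98
tcp_pos: [455.6, 130.5, 72.2]
eef_rot: [1.865, 2.528, -0.0]
force: [-1.6, -1.3, 4.6]
grip_width: 20.9
grip_force: 59.4
```

```bash
python3 fit.py
```

```text
[[ 265  206   51  116 4712]]
206 278 283 [-22.7  -0.7] [-19.4  -0.2]
211 276 312 [-23.4  -3.7] [-3.  -0.6]
216 275 314 [-23.5  -6.7] [-1.4 -3.3]
221 274 314 [-23.7  -9.7] [-0.9 -6.2]
226 273 313 [-23.8 -12.8] [-0.9 -9.2]
231 272 312 [-24.  -15.8] [ -0.9 -12.3]
236 272 311 [-23.6 -18.8] [ -1.  -15.3]
241 272 310 [-23.2 -21.9] [ -1.  -18.5]
246 270 309 [-23.9 -25.1] [ -1.1 -21.6]
251 269 308 [-24.  -28.3] [ -1.1 -24.8]
269 251 [-23.8 -27.9]
275 212 [-23.6  -4.1]
281 206 [-20.8  -0.1]
287 207 [-17.4  -0.2]
293 208 [-14.1  -0.3]
299 209 [-10.7  -0.3]
[455.63097048 130.46010977  72.16733983] [-1.47414854 -1.5445863   4.66222288] 21.284083221230368
```

View pics/fit.png

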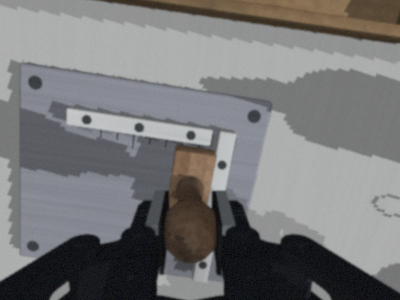

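The stamp sits in the corner, with its foot end against the left stop and its side along the back bar. It measures −12.4, −22.1 mm with light contact on both stops. I'll nudge, hold, then lift.

Scaled: 1.2 mm / 750 = 0.0016, 0.8 mm / 750 = 0.0011.

Call:
{"fn": "shift_gripper", "kwargs": {"segments": {"moves": [[0.0011, 0.0016, 0, 0, 0, 0], [0.0011, 0.0016, 0, 0, 0, 0], [0.0011, 0.0016, 0, 0, 0, 0], [0.0011, 0.0016, 0, 0, 0, 0]]}}}

```text
time: 6.52
tcp_pos: [456.0, 131.1, 72.3]
eef_rot: [-1.863, -2.528, 0.004]
force: [-3.2, -4.2, 8.3]
grip_width: 21.0
grip_force: 60.2
```

Call:
{"fn": "shift_gripper", "kwargs": {"segments": {"moves": [[0, 0, -0.0053, 0, 0, 0], [0, 0, -0.0267, 0, 0, 0], [0, 0, -0.0933, 0, 0, 0], [0, 0, -0.1733, 0, 0, 0], [0, 0, -0.24, 0, 0, 0], [0, 0, -0.2667, 0, 0, 0], [0, 0, -0.2667, 0, 0, 0]]}}}

```text
time: 7.4
tcp_pos: [457.6, 132.0, 275.0]
eef_rot: [1.862, 2.525, 0.007]
force: [0.4, 0.1, -1.9]
grip_width: 21.3
grip_force: 58.8
```

Run:
```python
from h import *
o=env.get_obs();print(o["joints"])
c=snap("wrist","w4",k=1.4); print(proj(c,[670,-67,10])*1.4,proj(c,[640,-60,125])*1.4)
```

```text
[ 6.71058541e-02 -1.86223862e-01  2.02849967e+00  4.62487933e-04
  1.29304256e+00 -2.33118464e-01]
[540.57581617 486.86626271] [552.69464818 572.10364937]
```

Scaled: -312 mm / 750 = -0.416, -25 mm / 750 = -0.0333, 0.3 rad / 2 = 0.15.

Call:
{"fn": "shift_gripper", "kwargs": {"segments": {"moves": [[-0.416, -0.0147, -0.0333, 0, 0, 0.15], [-0.416, -0.0147, -0.0333, 0, 0, 0.15], [-0.416, -0.0147, -0.0333, 0, 0, 0.15], [-0.416, -0.0147, -0.0333, 0, 0, 0.15], [-0.416, -0.0147, -0.0333, 0, 0, 0.15], [-0.416, -0.0147, -0.0333, 0, 0, 0.15], [-0.416, -0.0147, -0.0333, 0, 0, 0.15]]}}}

```text
time: 8.32
tcp_pos: [537.4, -169.1, 294.8]
eef_rot: [-2.219, -2.218, 0.001]
force: [0.7, 0.4, -1.2]
grip_width: 21.1
grip_force: 58.8
```

Run:
```python
from h import *
import pickle
c=snap("wrist","w5",k=1.4); pickle.dump(c,open("w5.pkl","wb")); print(proj(c,[670,-67,0])*1.4,c["world_from_camera"][:3,3])
```

```text
[555.47950351 133.80065331] [537.51333973 -98.19514142 415.22294389]
```

View pics/w5.png

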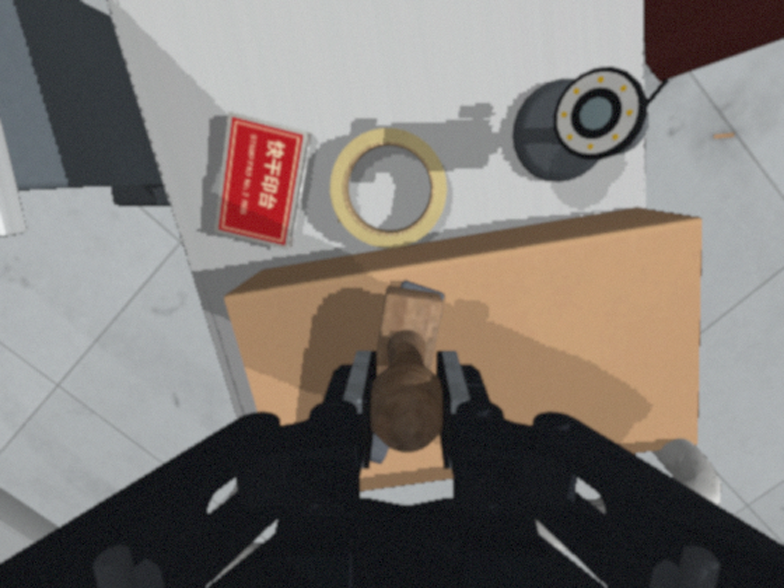

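The camera is clear in this view. The ring light is centred near (598,112) with the glass at (597,112). The dark foot disc shows behind it, with its left edge at 514 and its bottom at 181.

Run:
```python
from h import *
import pickle
from scipy.optimize import least_squares
c=pickle.load(open("w5.pkl","rb")); im=c["pixels"]; g=im.mean(2)
L=onz(c,597/1.4,112/1.4,125); print("lens",L)
# glass blob
hsv=cv2.cvtColor(im,cv2.COLOR_RGB2HSV)
# yellow LEDs
m=cv2.inRange(hsv,(18,80,120),(32,255,255)); m[:40]=m[:40]; ys,xs=np.where(m); k=(xs>390)&(xs<465)&(ys>40)&(ys<118); pts=np.c_[xs[k],ys[k]]
n,l,s,ce=cv2.connectedComponentsWithStats((m*0).astype(np.uint8)); 
mm=np.zeros_like(m); mm[ys[k],xs[k]]=255; n,l,s,ce=cv2.connectedComponentsWithStats(mm); C=ce[1:]; print(len(C),C.round(1).tolist())
# foot edges: dark on white, seen left/bottom; project radial from approx centre
F0=np.array([402.,95.]); E=[]
for a in np.radians(np.arange(60,255,8)):
    d=np.array([np.cos(a),np.sin(a)]); r=np.arange(15,50,.5); P=F0+r[:,None]*d
    v=cv2.remap(g.astype(np.float32),P[:,0].astype(np.float32)[None],P[:,1].astype(np.float32)[None],1)[0]
    j=np.where((v[:-1]<110)&(v[1:]>=110))[0]
    if len(j): E.append((np.degrees(a),*P[j[0]]))
for z in (0,8,14):
    W=np.array([onz(c,u,v,z)[:2] for _,u,v in E])
    f=lambda p:np.hypot(*(W-p[:2]).T)-43
    s=least_squares(f,[670,-67],loss="soft_l1"); print(z,s.x,f(s.x).round(1))
    d=s.x-L[:2]; print("yaw",np.arctan2(d[1],d[0]),np.linalg.norm(d))
# ring ellipse
E2=cv2.fitEllipse(C.astype(np.float32)) if len(C)>=5 else None; print(E2)
```

```text
lens [654.56343978 -63.73710441 125.        ]
8 [[428.5, 56.5], [444.8, 62.6], [411.3, 64.5], [449.0, 80.0], [402.5, 81.3], [406.5, 97.5], [439.0, 97.4], [421.3, 104.1]]
0 [673.9033047  -65.00883968] [ 0.  -0.  -0.2  0.2 -0.1 -0.4 -0.7 -0.2  0.5  0.1 -0.  -0.   0.1  0.3
 -0.1  0.2 -0.2 -0.1  0.5 -0.3  0.1 -0.3 -0.1 -0.  -0.5]
yaw -0.06566266175137071 19.38163268857993
8 [672.16154431 -65.09833586] [-0.9 -0.8 -0.8 -0.3 -0.5 -0.7 -0.8 -0.2  0.5  0.3  0.1  0.2  0.3  0.5
  0.1  0.3 -0.2 -0.2  0.3 -0.6 -0.3 -0.8 -0.8 -0.9 -1.5]
yaw -0.07719730955730439 17.65067234639726
14 [670.85214635 -65.169459  ] [-1.6 -1.4 -1.3 -0.7 -0.8 -0.8 -0.9 -0.2  0.6  0.4  0.3  0.3  0.4  0.6
  0.2  0.3 -0.2 -0.3  0.1 -0.8 -0.7 -1.2 -1.3 -1.5 -2.2]
yaw -0.0877098288322726 16.351562656106463
((425.83062744140625, 80.27789306640625), (42.83098602294922, 51.75089645385742), 43.24475860595703)
```

Run:
```python
from h import *
import pickle
from scipy.optimize import least_squares
c=pickle.load(open("w5.pkl","rb"))
C=np.array([[428.5,56.5],[444.8,62.6],[411.3,64.5],[449,80],[402.5,81.3],[406.5,97.5],[439,97.4],[421.3,104.1]])
a0=np.arctan2(C[:,1]-80.3,C[:,0]-425.8); o=np.argsort(a0); C=C[o]
e=np.radians(55)
def model(p):
    x,y,yaw,r,ph=p; z=np.array([-np.cos(yaw)*np.cos(e),-np.sin(yaw)*np.cos(e),np.sin(e)]); yy=np.array([-np.sin(yaw),np.cos(yaw),0]); xx=np.cross(yy,z)
    return [proj(c,np.array([x,y,Z])+r*(np.cos(t)*xx+np.sin(t)*yy)) for t in ph+s*np.arange(8)*np.pi/4]
for Z in (122,125,128):
  best=None
  for s in (1,-1):
    for ph in np.arange(0,6.3,.4):
      q=least_squares(lambda p:(np.array(model(p))-C).ravel(),[654,-64,-.05,20,ph])
      if best is None or q.cost<best.cost: best=q
  J=np.linalg.inv(best.jac.T@best.jac); print(Z,best.x.round(3),best.cost,np.sqrt(np.diag(J)).round(3)[:3])
```

```text
122 [ 6.54487e+02 -6.39840e+01 -2.70000e-02  1.93740e+01  2.33800e+00] 0.04839319707306721 [0.311 0.293 0.193]
125 [ 6.5329e+02 -6.4334e+01 -2.7000e-02  1.9176e+01  2.3380e+00] 0.04839319707307377 [0.308 0.29  0.193]
128 [ 6.52093e+02 -6.46840e+01 -2.70000e-02  1.89770e+01  2.33800e+00] 0.04839319707307463 [0.305 0.287 0.193]
```

Create goal.py:
```python
from h import *
yaw=-.035; e=np.radians(55); L=np.array([654,-64,125.])
n=np.array([-np.cos(yaw)*np.cos(e),-np.sin(yaw)*np.cos(e),np.sin(e)]); ly=np.array([-np.sin(yaw),np.cos(yaw),0])
F=L+120*n; S=np.c_[np.cross(ly,n),ly,n]
off=np.array([2.7,-.5,64.3]); a=.153
ys=np.array([np.cos(a),np.sin(a),0]); zs=np.array([0,0,-1.]); T=np.c_[np.cross(ys,zs),ys,zs]
if __name__=="__main__":
    G=S@T.T; p=F-G@off; print("focus",F.round(1),"tcp",p.round(1)); print(*shift(p,R.from_matrix(G)))
    o=env.get_obs(); A=R.from_rotvec(o["eef_rot"]).as_matrix(); Q=A@T; q=o["tcp_pos"]+A@off
    print("now in focus frame",(S.T@(q-F)).round(1),"zang",np.arccos(Q[:,2]@n).round(3),"yang",np.arccos(min(1,Q[:,1]@ly)).round(3)); print(o["joints"].round(2),o["qvel"].round(3))
```

```bash
python3 goal.py
```

```text
focus [585.2 -61.6 223.3] tcp [549.  -62.9 276.5]
[105.5  11.6  19. ] [-0.611 -0.06  -0.114]
now in focus frame [ -32.2 -105.7   31.9] zang 0.614 yang 0.117
[-0.48  0.01  1.81  0.    1.33 -0.48] [ 0.018 -0.017 -0.002 -0.002 -0.002 -0.002]
```

The manual's scale: shifts go in shares of 750 mm and turns go in shares of 2 rad. Converting my numbers, 105.5 mm / 750 = 0.1407, 98 mm / 750 = 0.1307, -0.02 rad / 2 = -0.01.

Call:
{"fn": "shift_gripper", "kwargs": {"segments": {"moves": [[0.0267, 0.0027, 0, -0.06, -0.005, -0.01], [0.0533, 0.0053, 0, -0.12, -0.01, -0.02], [0.08, 0.008, 0.0067, -0.18, -0.02, -0.03], [0.1067, 0.0107, 0.0133, -0.24, -0.025, -0.045], [0.1307, 0.0133, 0.02, -0.29, -0.03, -0.055], [0.1407, 0.0155, 0.0253, -0.3055, -0.03, -0.057], [0.1407, 0.0155, 0.0253, -0.3055, -0.03, -0.057], [0.1407, 0.0155, 0.0253, -0.3055, -0.03, -0.057]]}}}

```text
time: 9.38
tcp_pos: [549.8, -63.4, 278.3]
eef_rot: [1.738, 1.958, 0.527]
force: [0.8, -0.9, -0.9]
grip_width: 21.2
grip_force: 58.9
```

```bash
python3 goal.py
```

Run:
```python
from goal import *
o=env.get_obs(); A=R.from_rotvec(o["eef_rot"]).as_matrix(); Q=A@T; q=o["tcp_pos"]+A@off
B=[(x,y,z) for z in (0,18) for x,y in ((-12,-22),(12,-22),(12,22),(-12,22))]+[(0,0,77)]
out=[]
for nme,crop,k in (("wrist",(130,100,430,400),1.3),("scene",(210,140,370,260),2.5)):
    c=env.camera(nme); im=cv2.resize(c["pixels"][crop[1]:crop[3],crop[0]:crop[2],::-1].copy(),None,fx=k,fy=k,interpolation=2)
    U=[(proj(c,q+Q@np.array(b,float))-crop[:2])*k for b in B]
    for u in U: cv2.circle(im,tuple(int(v) for v in u),2,(0,255,0),-1)
    u=(proj(c,F)-crop[:2])*k; cv2.circle(im,tuple(int(v) for v in u),3,(0,0,255),-1)
    u=(proj(c,L)-crop[:2])*k; cv2.circle(im,tuple(int(v) for v in u),3,(255,0,255),-1)
    out.append(cv2.copyMakeBorder(im,0,390-im.shape[0],0,0,cv2.BORDER_CONSTANT))
cv2.imwrite("pics/fin.png",np.hstack(out)); print(np.hstack(out).shape)
```

```text
focus [585.2 -61.6 223.3] tcp [549.  -62.9 276.5]
[ 0.7 -1.6  1.1] [0.003 0.002 0.002]
now in focus frame [ 1.9 -0.6  1.1] zang 0.003 yang 0.002
[-0.38 -0.29  2.18  0.31  0.69 -0.68] [-0.013  0.009 -0.018 -0.    -0.003 -0.001]
(390, 790, 3)
```

View pics/fin.png

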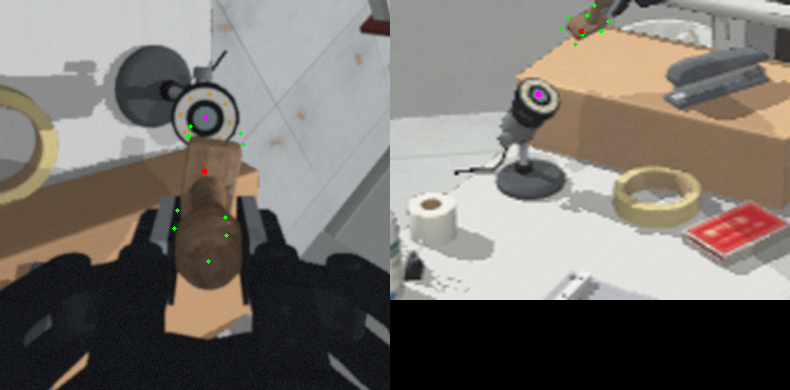

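The predicted foot corners (green) lie on the real foot end at (190,138)–(241,146). The lens mark falls on the glass in both views, at (205,117) and (538,95). I'll let it settle and hand in.

Scaled: -1 mm / 750 = -0.0013, 0.5 mm / 750 = 0.0007.

Call:
{"fn": "shift_gripper", "kwargs": {"segments": {"moves": [[0, -0.0013, 0.0007, 0, 0, 0], [0, -0.0013, 0.0007, 0, 0, 0], [0, -0.0013, 0.0007, 0, 0, 0], [0, -0.0013, 0.0007, 0, 0, 0]]}}}

```text
time: 9.98
tcp_pos: [549.3, -64.4, 277.0]
eef_rot: [1.739, 1.957, 0.526]
force: [0.7, -0.5, -0.2]
grip_width: 20.9
grip_force: 58.9
```

```bash
python3 goal.py; python3 -c "
from bench import env
print(env.job_done())"
```

```text
focus [585.2 -61.6 223.3] tcp [549.  -62.9 276.5]
[ 1.5 -0.4  0.2] [0.002 0.003 0.   ]
now in focus frame [ 0.8 -1.6  0.2] zang 0.004 yang 0.002
[-0.38 -0.29  2.18  0.31  0.68 -0.68] [ 0.001 -0.001  0.     0.002 -0.    -0.001]
the job is handed in; nothing more can be done
None
```

I trued the stamp up in the corner, then handed the job in with it held steady at the camera's focus point, about 2 mm and 0.004 rad off by my own estimate; the hand-in returned no verdict.

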